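Stand the caddy from the catch tray in the tote's free cell

ROBOT

A 6-joint arm with a two-finger parallel gripper is mounted at the origin on the work surface. World frame = base frame: x ahead of the robot, y to its left, z up, the work surface at z = 0. Lengths are in m, angles in rad, forces in N, time in s.
With the tool pointing down it reaches from about 0.35 to 0.95 m from the base axis. Payload 17.4 kg.
Tool frame: the origin (TCP) lies on the centre line of the jaws, within the pads' length; the fingertips stand ctrl.finger_overhang ahead of it and the grasp point (between the pads) lies 3 mm ahead of it (ctrl.finger_overhang is the distance from the TCP to the fingertips, in m); z points along the fingers, y is the line along which they close (so a half turn about z gives the same grasp; the last joint's range is limited). The gripper opens to 93 mm and grips with 3 to 60 N. Pads are 15 mm wide; open, the fingers measure 128 mm over their backs; the gripper's body (75 mm by 188 mm) begins 65 mm behind the grasp point.
Start: joints at [1.063, 0.116, 1.442, -0, 1.584, -0.038], TCP at [0.306, 0.602, 0.241] pointing down, gripper open.
Joint ranges: [-2.83, 2.83], [-0.83, 2.19], [0.07, 2.5], [-1.14, 4.28], [0.01, 3], [-2.97, 2.97]. Speed limits (rad/s): [1.89, 1.89, 2.22, 3.14, 3.14, 3.14].

INTERFACE

Orientations are given as a rotation vector (axis times angle).
In Python, from rig import ctrl, optics, job gives the robot as it stands.
- The arm moves only by the shell command python3 -m inch 'ROWS' [FORCE]. ROWS is JSON, one flat list of numbers, 7 for each row, row after row: the closure, from -1 (fully open) to 1 (shut), then the shift along the tool's x, y, z in m, then the turn, a rotation vector about the tool's x, y, z in rad. In form: [jaw, tx, ty, tz, wx, wy, wz, jaw, tx, ty, tz, wx, wy, wz, ...]. A call has 1 to 20 rows; each row shifts and turns the commanded pose from where the row before left it, along the tool's axes as they then stand; what a row does not reach is not made up. A row lasts 1/10 s, in which the tool goes at most 50 mm and 8.59 degrees, less where a joint would pass 70% of its speed; a pose out of reach is approached as far as the arm can. A call with a gripper value outside its range is refused whole. The fingers move at their own pace and stop on an object; FORCE is the grip in N (left out, the last holds). Time passes only in rows, so rows that do not move let the fingers close. It gives the time, the measured TCP pose, the force, the opening and the grip force at its end, in the units of the state.
- ctrl.get_obs(): the state, without advancing time (a new reading comes with each control period).
- optics.grab_frame(name): name is "side" or "top"; returns the picture (400x640x3 uint8, red, green, blue); there is no depth.
- optics.camera_params(name): a dict with "K" (3x3 intrinsics, pixels), "k1" (the pictures are not rectified: a ray, as slopes to the right and down, at radius r is drawn at 1 + k1 r^2 times it, then the intrinsics apply), "eye" and "attitude" of the camera in the world. Camera axes: x right, y up, looking along -z (the intrinsics and any distortion apply to the point x, -y, -z); pixel columns grow to the right and rows downward; lengths in m; the calibration is good to about 2 mm. A picture is of the moment at which its call begins. camera_params takes no time and is no camera call.
- job.hand_in(): hands the job in; it is judged then, once.
The state is a dict: "time": time; "qpos": joint angles; "qvel": joint speeds; "joint_torque": joint torques, N m; "position": TCP position; "orientation": TCP orientation; "wrist_force": force on the tool from outside, world axes, zero at the start; "moment": the same for the moment, N m; "width": finger opening in m; "grasp_force": force on a finger pad.
Only numpy, scipy, OpenCV 4.12 (cv2) and the standard library are available. Lean on these libraries where they do the work, as an engineer would, in place of code of your own. Each camera call takes 0.05 s, during which the arm holds its last target. There are 200 camera calls.

TASK

Take the finished caddy that lies in the marking machine's catch tray and stand it upright, cap up, on the floor of the one tote cell that holds neither a caddy nor a jar. Set it down rather than letting it drop or topple, let go of it, and leave the packed caddy and the jar where they stand.

Things in the scene. Friction and masses are not known exactly. Their poses are not given: they have to be found in the camera images.
- caddy: Finished caddy lying in the catch tray, in any direction: dark steel box 54 x 54 x 128 mm long, round bright cap 40 mm across and 22 mm long on one end, 0.25 to 0.5 kg. Origin: middle of the 150 mm overall length, on the face it lies on. x runs along it from base (-75 mm) past the box's shoulder (+53) to the cap's top (+75); z points up while it lies, centre line at z = 27 mm.
- caddy_base (a point): Centre of the caddy's flat square base (the end without cap); same axes as the caddy.
- caddy_cap (a point): Centre of the outer face of the caddy's cap; same axes as the caddy.
- tray: Fixed aluminium catch tray, inside 260 x 260 mm, floor 5 mm thick, rim 27 mm above the bench, with a short sloping steel lip outside its +x side, up to 45 mm high. Origin: under its centre, on the bench; z up. It may be on the robot's left or right, with the tote on the other side.
- tote: Fixed grey plastic tote, three square cells in a row along its y axis, each 110 x 110 mm inside, 115 mm between centres; walls 5 mm thick and 60 mm high, floor 5 mm above the bench. Two cells are occupied, one is free (an unimportant paper slip lies flat in it). Origin: under its centre, on the bench; x across the row, z up.
- cell0 (a point): Centre of the floor of the cell at the tote's -y end (y = -115 mm); axes of the tote.
- cell1 (a point): Centre of the floor of the tote's middle cell; axes of the tote.
- cell2 (a point): Centre of the floor of the cell at the tote's +y end (y = +115 mm); axes of the tote.
- packed_caddy: An identical caddy already standing cap up in one of the cells, 54 x 54 mm, 150 mm tall. Origin: centre of its base; z up. To be left alone.
- jar: Low amber glass jar with a steel lid, 60 mm in diameter, 55 mm tall, standing in another of the cells. Origin: centre of its base; z up. To be left alone.
Things that resemble listed ones, but are neither listed nor needed, are in the scene too. Leave any orange or red look-alike of the caddy alone.

How it is judged:
At the end, for the whole second after the job is handed in: The caddy stands released and at rest on the floor of the free cell, base down within 7 mm of the floor and within 45 mm of the cell's centre, cap up, within 0.12 rad of upright; the packed caddy (still upright) and the jar are within 30 mm of where they started ((horizontal distance between caddy_base and cell0 below 0.045 m or horizontal distance between caddy_base and cell1 below 0.045 m or horizontal distance between caddy_base and cell2 below 0.045 m) and height (world z) of caddy_base below 0.012 m and height (world z) of caddy_cap above 0.145 m and angle between caddy's own x axis and vertical below 0.12 rad and linear speed of caddy below 0.02 m/s and angular speed of caddy below 0.2 rad/s and distance of each of packed_caddy, jar from where it was at the start of the episode below 0.03 m and angle between packed_caddy's own z axis and vertical below 0.12 rad); the robot touches nothing.
It fails at once if the caddy is dropped or topples (moves faster than 0.4 m/s with no finger touching it) (linear speed of caddy above 0.4 m/s and contact force between caddy and the fingers below 0.05 N).
It fails at once if the packed caddy or the jar is moved by more than 30 mm (distance of any of packed_caddy, jar from where it was at the start of the episode above 0.03 m).
It also fails if it takes over 51 s, if anything falls off the work surface, if the arm or the gripper's body presses on something with over 40 N, if the wrist force passes 120 N, or if a joint passes its speed limit or range.

## Working session

There is one attempt and no reset: what is moved stays moved. The work goes in short steps, Python scripts to look and compute and a shell command to move; the robot and the scene stay as the last step left them, time stands still between calls to the robot, and variables do not carry over. Pictures are saved under pics/ and viewed, at most 13 in all, crops included, and the job is handed in when it is done.

```bash
mkdir -p pics; ls
python3 - <<'E'
from rig import ctrl, optics, job
import cv2
for n in("side","top"):
    cv2.imwrite(f"pics/{n}0.png",cv2.cvtColor(optics.grab_frame(n),cv2.COLOR_RGB2BGR)); print(optics.camera_params(n))
print(ctrl.get_obs(),ctrl.finger_overhang)
E
```

```text
pics
{'K': array([[469.03424286,   0.        , 319.38983061],
       [  0.        , 469.03424286, 200.90524342],
       [  0.        ,   0.        ,   1.        ]]), 'k1': -0.09032472770209789, 'eye': array([-0.32588955, -0.76468612,  1.02042865]), 'attitude': array([ 0.82586902, -0.33996991, -0.68589059])}
{'K': array([[432.10864951,   0.        , 316.1525164 ],
       [  0.        , 432.10864951, 201.40379113],
       [  0.        ,   0.        ,   1.        ]]), 'k1': -0.013690969439115139, 'eye': array([0.29941552, 0.05749988, 1.32121586]), 'attitude': array([ 0.10336623, -0.09024829, -1.58912638])}
{'time': 0.1, 'qpos': array([ 1.06322308e+00,  1.16451558e-01,  1.44218918e+00,  2.21928629e-05,
        1.58400156e+00, -3.77886897e-02]), 'qvel': array([-1.68732837e-03, -3.90521851e-04,  1.82152620e-05, -9.23105826e-04,
       -1.28846943e-03, -6.04661614e-05]), 'joint_torque': array([ 1.76578749e-03, -7.22893238e+01, -6.23864579e+01,  7.80214090e-02,
        2.28297897e-02, -1.79924632e-05]), 'position': array([0.30548801, 0.60173971, 0.23997563]), 'orientation': array([-7.31097403e-01, -3.05502670e+00,  1.57831877e-03]), 'wrist_force': array([-0.67022772, -0.03345211, -0.08691669]), 'moment': array([-0.03787875,  0.01958037, -0.03114224]), 'grasp_force': 0.0, 'width': 0.09326367181925482} 0.022
```

View pics/top0.png

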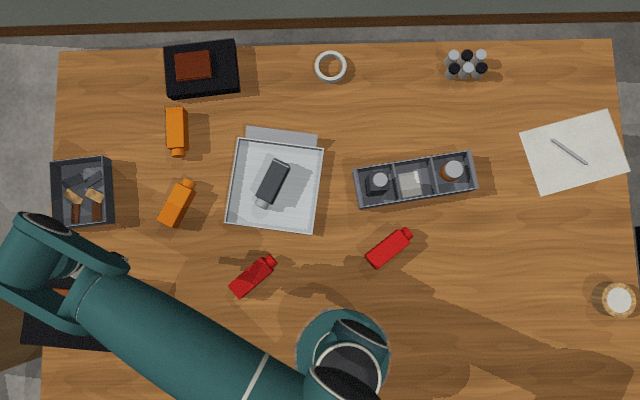

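View pics/side0.png

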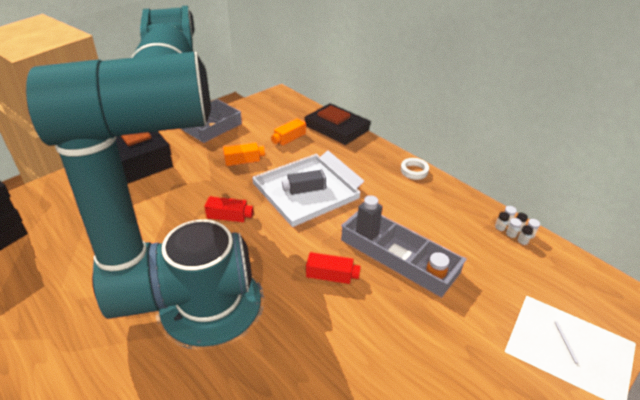

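The top picture shows the caddy in the tray at about (272,183), with its cap at the lower left (262,203). The free cell is the middle one at about (412,180), with the slip in it. The packed caddy is at (378,182) and the jar at (453,170).

Run:
```python
import cv2
a=cv2.imread("pics/top0.png")
cv2.imwrite("pics/cropA.png",cv2.resize(a[125:245,220:330],None,fx=5,fy=5,interpolation=cv2.INTER_CUBIC)[:600])
cv2.imwrite("pics/cropB.png",cv2.resize(a[140:220,345:490],None,fx=5,fy=5,interpolation=cv2.INTER_CUBIC))
```

```text
(no output)
```

View pics/cropA.png

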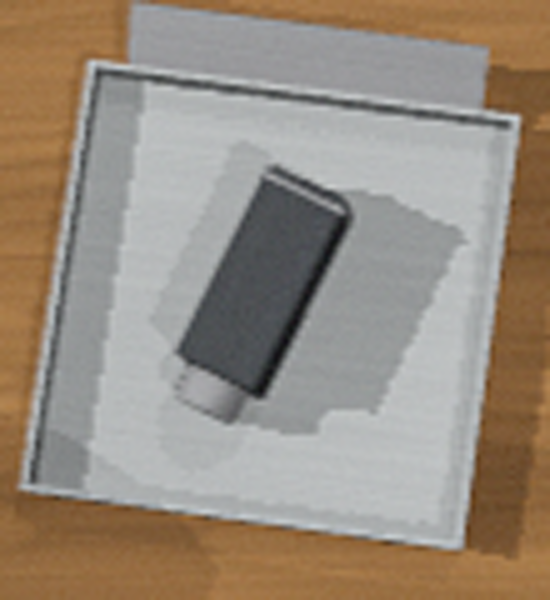

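View pics/cropB.png

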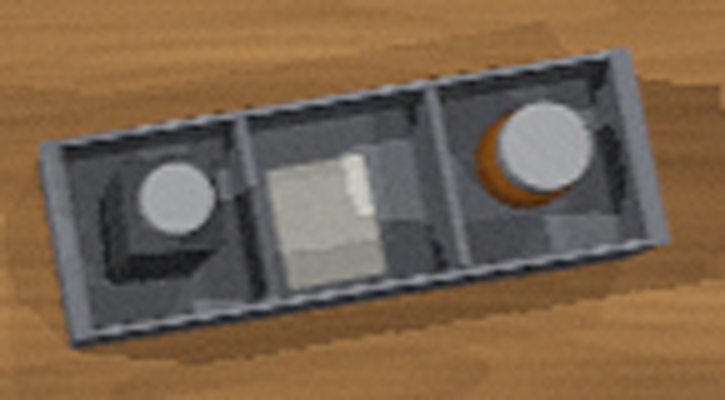

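```bash
cat > h.py <<'E'
import numpy as np, cv2
from scipy.spatial.transform import Rotation as R
from rig import ctrl, optics
def world(name,px,z):
    p=optics.camera_params(name); px=np.atleast_2d(np.float64(px))
    u=cv2.undistortPoints(px[:,None],p["K"],np.array([p["k1"],0,0,0,0]))[:,0]
    d=R.from_rotvec(p["attitude"]).apply(np.c_[u[:,0],-u[:,1],-np.ones(len(u))])
    return p["eye"]+d*((z-p["eye"][2])/d[:,2])[:,None]
def proj(name,P):
    p=optics.camera_params(name)
    c=R.from_rotvec(p["attitude"]).inv().apply(np.atleast_2d(P)-p["eye"])*[1,-1,-1]
    return cv2.projectPoints(c,np.zeros(3),np.zeros(3),p["K"],np.array([p["k1"],0,0,0,0]))[0][:,0]
def rows_to(pos,Rt):
    o=ctrl.get_obs(); R0=R.from_rotvec(o["orientation"])
    print("pos",o["position"].round(4),"q",o["qpos"].round(3),"shift(tool)",R0.inv().apply(np.array(pos)-o["position"]).round(4),"turn(tool)",(R0.inv()*Rt).as_rotvec().round(4))
E
python3 - <<'E'
from h import *
np.set_printoptions(precision=4,suppress=True)
A=lambda l,o:np.array(l)/5-.4+np.array(o)
c=world("top",A([[270,178],[345,214],[262,395],[180,357]],(220,125)),.059); print(c,c.mean(0))
print("len",np.linalg.norm(np.diff(np.r_[c,c[:1]],axis=0),axis=1))
t=world("top",A([[90,62],[520,118],[463,548],[22,488]],(220,125)),.027); print("tray",t,t.mean(0))
for z in (.06,.065):
    b=world("top",A([[40,143],[628,48],[667,240],[75,345]],(345,140)),z); print("tote",b,b.mean(0),np.linalg.norm(np.diff(np.r_[b,b[:1]],axis=0),axis=1))
b=world("top",A([[240,116],[432,84],[465,265],[270,302]],(345,140)),.0625); print("mid",b.mean(0))
print(world("top",A([[177,198]],(345,140)),.155),world("top",A([[545,147]],(345,140)),.06))
# side check: free cell and caddy
E
python3 -c "
import cv2
a=cv2.imread('pics/side0.png')
cv2.imwrite('pics/cropS.png',cv2.resize(a[150:300,240:470],None,fx=3.4,fy=3.4,interpolation=cv2.INTER_CUBIC))"
```

```text
[[0.5819 0.1909 0.059 ]
 [0.5591 0.1464 0.059 ]
 [0.4517 0.1966 0.059 ]
 [0.4753 0.2449 0.059 ]] [0.517  0.1947 0.059 ]
len [0.05   0.1186 0.0538 0.1195]
tray [[0.6645 0.3048 0.027 ]
 [0.6232 0.0406 0.027 ]
 [0.3609 0.0805 0.027 ]
 [0.4023 0.3451 0.027 ]] [0.5127 0.1927 0.027 ]
tote [[ 0.5523 -0.0437  0.06  ]
 [ 0.6024 -0.3958  0.06  ]
 [ 0.4863 -0.4114  0.06  ]
 [ 0.4314 -0.0605  0.06  ]] [ 0.5181 -0.2278  0.06  ] [0.3557 0.1172 0.3551 0.1221]
tote [[ 0.5513 -0.0433  0.065 ]
 [ 0.6012 -0.394   0.065 ]
 [ 0.4855 -0.4095  0.065 ]
 [ 0.4309 -0.06    0.065 ]] [ 0.5172 -0.2267  0.065 ] [0.3543 0.1167 0.3537 0.1216]
mid [ 0.5189 -0.2265  0.0625]
[[ 0.5011 -0.11    0.155 ]] [[ 0.5435 -0.3428  0.06  ]]
```

View pics/cropS.png

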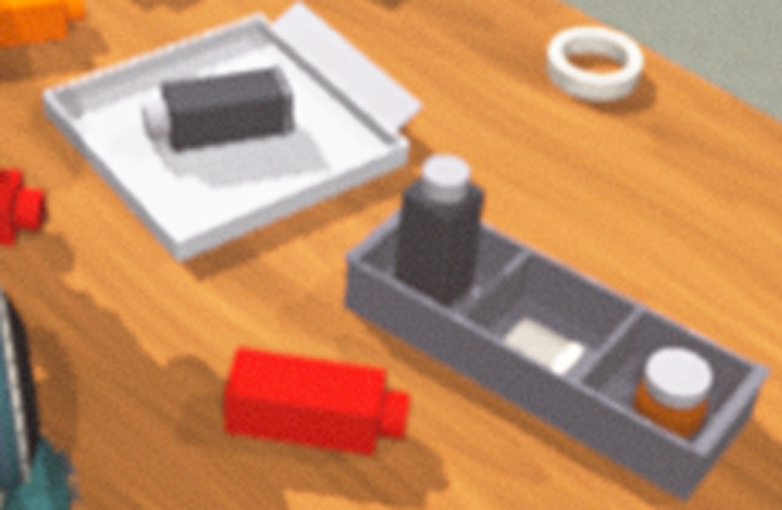

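The side view confirms it: the cap points toward the robot's left, the packed caddy is in the left cell, the middle cell is free and the jar is on the right. I'll work out the tilted pick pose and get the arm over it.

```bash
cat >> h.py <<'E'
c=np.array([-.899,.437,0]); c/=np.linalg.norm(c); up=np.array([0,0,1.])
def pick(th,s):
    z=-up*np.cos(th)-c*np.sin(th); y=s*np.cross(up,c); return R.from_matrix(np.c_[np.cross(y,z),y,z])
G=np.array([.520,.1935,.032])+.024*c
E
python3 - <<'E'
from h import *
th=np.radians(45)
for s in(1,-1):
    Rt=pick(th,s); z=Rt.as_matrix()[:,2]; P=G-.123*z; print(s,P)
    rows_to(P,Rt)
    rows_to(P,pick(0,s))
E
```

```text
1 [0.42019282 0.24201583 0.11897413]
pos [0.3055 0.6017 0.24  ] q [ 1.063  0.116  1.442  0.     1.584 -0.038] shift(tool) [-0.2651 -0.2687  0.1213] turn(tool) [-1.1964  0.0119  2.888 ]
pos [0.3055 0.6017 0.24  ] q [ 1.063  0.116  1.442  0.     1.584 -0.038] shift(tool) [-0.2651 -0.2687  0.1213] turn(tool) [-1.0000e-04  1.6000e-03  3.1243e+00]
-1 [0.42019282 0.24201583 0.11897413]
pos [0.3055 0.6017 0.24  ] q [ 1.063  0.116  1.442  0.     1.584 -0.038] shift(tool) [-0.2651 -0.2687  0.1213] turn(tool) [-0.0078 -0.7854 -0.016 ]
pos [0.3055 0.6017 0.24  ] q [ 1.063  0.116  1.442  0.     1.584 -0.038] shift(tool) [-0.2651 -0.2687  0.1213] turn(tool) [-0.001  -0.0001 -0.0173]
```

```bash
python3 -m inch '[-1,-0.026,-0.027,0,0,0,0,-1,-0.026,-0.027,0,0,0,0,-1,-0.026,-0.027,0,0,0,0,-1,-0.026,-0.027,0,0,0,0,-1,-0.026,-0.027,0,0,0,0,-1,-0.026,-0.027,0,0,0,0,-1,-0.026,-0.027,0,0,0,0,-1,-0.026,-0.027,0,0,0,0,-1,-0.026,-0.027,0,0,0,0,-1,-0.026,-0.027,0,0,0,0,-1,0,0,0,0,0,0]'
python3 -c "
from h import *
rows_to(G-.123*pick(.785,-1).as_matrix()[:,2],pick(.785,-1))"
python3 -m inch '[-1,0,0,0,0,-0.13,0,-1,0,0,0,0,-0.13,0,-1,0,0,0,0,-0.13,0,-1,0,0,0,0,-0.13,0,-1,0,0,0,0,-0.13,0,-1,0,0,0,0,-0.13,0,-1,0,0,0,0,0,0]'
python3 -c "
from h import *
rows_to(G-.123*pick(.785,-1).as_matrix()[:,2],pick(.785,-1))"
```

```text
time: 1.2
position: [0.416, 0.2404, 0.2406]
orientation: [0.736, 3.054, -0.001]
wrist_force: [-0.5, 0.3, 0.3]
width: 0.0931
grasp_force: 0.0
pos [0.416  0.2404 0.2406] q [ 4.710e-01 -3.180e-01  1.843e+00 -1.000e-03  1.616e+00 -6.260e-01] shift(tool) [-0.003   0.0034  0.1216] turn(tool) [-0.0084 -0.7843 -0.0194]
time: 1.9
position: [0.4137, 0.2444, 0.2386]
orientation: [0.547, 2.308, -0.229]
wrist_force: [0.0, 0.2, -0.7]
width: 0.093
grasp_force: 0.0
pos [0.4137 0.2444 0.2386] q [ 0.89  -0.467  2.085 -0.776  1.388 -0.122] shift(tool) [0.0793 0.0011 0.0897] turn(tool) [-0.0116 -0.0032 -0.008 ]
```

```bash
cat >> h.py <<'E'
E_=R.from_euler
def lin(q):
    a=E_('z',q[0]); b=a*E_('y',q[1]); d=b*E_('y',q[2]); w=d*E_('ZYZ',[q[3],q[4],q[5]])
    X,Z=[1,0,0],[0,0,1]
    return np.c_[a.apply(X),a.apply(Z),b.apply(Z),d.apply(X),d.apply(Z),w.apply(Z)],w
D=[([1.06322,.11645,1.44219,0,1.5840,-.0378],[.30549,.60174,.23998]),([.471,-.318,1.843,-.001,1.616,-.626],[.416,.2404,.2406]),([.89,-.467,2.085,-.776,1.388,-.122],[.4137,.2444,.2386])]
E
python3 - <<'E'
from h import *
A=np.vstack([lin(q)[0] for q,_ in D]); y=np.hstack([p for _,p in D])
s=np.linalg.lstsq(A,y,rcond=1e-4); print(s[0].round(3),s[2],s[3].round(4),(A@s[0]-y).round(4))
for q,_ in D: print(lin(q)[1].as_rotvec().round(3), lin(q)[1].as_matrix()[:,2].round(3))
print(R.from_rotvec([.547,2.308,-.229]).as_matrix()[:,2])
E
```

```text
[0.123 0.061 0.455 0.033 0.498 0.244] 6 [3.3787 2.4574 0.6421 0.3604 0.046  0.0406] [ 0.0221 -0.0127  0.0022  0.0119 -0.0228 -0.0014  0.0003 -0.0001 -0.0008]
[ 1.643e+00 -2.677e+00  1.000e-03] [-0.001 -0.001 -1.   ]
[-1.638e+00  2.680e+00 -2.000e-03] [ 0.001 -0.001 -1.   ]
[-1.358  2.201 -0.909] [ 0.629 -0.318 -0.71 ]
[ 0.62821732 -0.3185393  -0.70984203]
```

```bash
cat >> h.py <<'E'
def full(q):
    A,w=lin(q); return np.c_[A,E_('z',q[0]).apply([0,1,0])],w
S=np.linalg.lstsq(np.vstack([full(q)[0] for q,_ in D]),np.hstack([p for _,p in D]),rcond=1e-5)[0]
J6=lin(D[2][0])[1].inv()*R.from_rotvec([.547,2.308,-.229])
lo=np.array([-2.83,-.83,.07,-1.14,.01,-2.97])+.02; hi=np.array([2.83,2.19,2.5,4.28,3,2.97])-.02
from scipy.optimize import least_squares
def ik(p,Rt,q0):
    def f(q):
        A,w=full(q); return np.r_[(A@S-p)*5,(Rt.inv()*w*J6).as_rotvec()]
    r=least_squares(f,np.clip(q0,lo+.01,hi-.01),bounds=(lo,hi)); return r.x.round(3),round(2*r.cost,7)
E
python3 - <<'E'
from h import *
print(S.round(3),(np.vstack([full(q)[0] for q,_ in D])@S-np.hstack([p for _,p in D])).round(4), J6.as_rotvec())
q0=D[2][0]
for th in (30,38,45):
    t=np.radians(th); Rt=pick(t,-1); z=Rt.as_matrix()[:,2]
    q=q0
    for P in (G-.123*z,G-.003*z): q,e=ik(P,Rt,q); print(th,"pick",q,e)
    for hd in (-90,-60,-24,0,20,45):
        cc=-np.array([np.cos(np.radians(hd)),np.sin(np.radians(hd)),0])
        z=-cc*np.cos(t)-up*np.sin(t); y=-np.cross(up,cc); Rf=R.from_matrix(np.c_[np.cross(y,z),y,z])
        best=min((ik(np.array([.518,-.227,.095])-.003*z,Rf,g) for g in([-.4,-.3,2,0,.5,-1],[-.4,-.3,2,1.5,.5,-2],[-.4,-.3,2,3,.5,1],q)),key=lambda r:r[1]); print(th,hd,best)
E
```

```text
[0.004 0.139 0.46  0.082 0.617 0.281 0.026] [-0.0001  0.0001 -0.0002  0.     -0.0001  0.0001 -0.      0.      0.0001] [1.86241388e-04 6.72184056e-04 1.57113558e+00]
30 pick [ 0.685 -0.372  2.113 -0.507  1.209 -0.297] 0.0
30 pick [ 0.566 -0.188  2.153 -0.547  0.958 -0.282] 0.0
30 -90 (array([-0.014,  0.017,  2.042, -1.105,  1.323,  0.425]), np.float64(0.0))
30 -60 (array([-0.125, -0.307,  2.284, -1.12 ,  0.816,  0.019]), np.float64(0.0057625))
30 -24 (array([-0.489, -0.522,  2.464,  0.382,  0.165, -1.984]), np.float64(0.0))
30 0 (array([-0.787, -0.377,  2.406,  1.369,  0.706,  2.95 ]), np.float64(0.0039884))
30 20 (array([-0.886, -0.206,  2.245,  1.201,  1.07 ,  2.859]), np.float64(0.0))
30 45 (array([-0.909,  0.039,  2.019,  1.051,  1.432,  2.658]), np.float64(0.0))
38 pick [ 0.788 -0.383  2.174 -0.677  1.194 -0.124] 0.0
38 pick [ 0.629 -0.191  2.197 -0.742  0.934 -0.095] 0.0
38 -90 (array([-0.056, -0.032,  2.026, -0.967,  1.272,  0.311]), np.float64(0.0))
38 -60 (array([-0.145, -0.304,  2.259, -1.012,  0.817, -0.08 ]), np.float64(0.0))
38 -24 (array([-0.485, -0.504,  2.394,  0.154, 
[... 188 characters left out ...]
4(0.0023352))
38 45 (array([-0.868, -0.011,  2.006,  0.928,  1.376,  2.754]), np.float64(0.0))
45 pick [ 0.874 -0.37   2.221 -0.827  1.202  0.034] 0.0
45 pick [ 0.683 -0.178  2.23  -0.92   0.937  0.078] 0.0
45 -90 (array([-0.1  , -0.064,  2.009, -0.839,  1.24 ,  0.205]), np.float64(0.0))
45 -60 (array([-0.188, -0.305,  2.213, -0.806,  0.836, -0.276]), np.float64(0.0))
45 -24 (array([-0.48 , -0.469,  2.326,  0.092,  0.501, -1.695]), np.float64(0.0))
45 0 (array([-0.687, -0.391,  2.275,  0.727,  0.741, -2.677]), np.float64(0.0))
45 20 (array([-0.748, -0.268,  2.157,  0.758,  1.   , -2.95 ]), np.float64(0.0077099))
45 45 (array([-0.824, -0.045,  1.991,  0.814,  1.336,  2.844]), np.float64(0.0))
```

```bash
python3 -m inch '[-1,0.02,0,0.022,0,0,0,-1,0.02,0,0.022,0,0,0,-1,0.02,0,0.022,0,0,0,-1,0.019,0.001,0.022,0,0,0,-1,0,0,0,0,0,0]'
python3 - <<'E'
from h import *
t=np.radians(45);Rt=pick(t,-1); rows_to(G-.003*Rt.as_matrix()[:,2],Rt)
q=[.683,-.178,2.23,-.92,.937,.078]
for hd in (8,):
    cc=-np.array([np.cos(np.radians(hd)),np.sin(np.radians(hd)),0])
    z=-cc*np.cos(t)-up*np.sin(t); y=-np.cross(up,cc); Rf=R.from_matrix(np.c_[np.cross(y,z),y,z])
    for zz in(.25,.093): print(zz,ik(np.array([.513,-.235,zz])-.003*z,Rf,[-.6,-.3,2.1,.7,.7,-2.8]))
print(proj("top",[G]))
import cv2
im=cv2.cvtColor(optics.grab_frame("top"),cv2.COLOR_RGB2BGR)[110:250,200:400]
cv2.imwrite("pics/pre.png",cv2.resize(im,None,fx=4,fy=4))
E
```

```text
time: 2.4
position: [0.42, 0.2407, 0.1191]
orientation: [0.553, 2.314, -0.232]
wrist_force: [-0.1, 0.1, -0.2]
width: 0.0932
grasp_force: 0.0
pos [0.42   0.2407 0.1191] q [ 0.87  -0.363  2.211 -0.814  1.218  0.034] shift(tool) [-0.0008  0.0033  0.1198] turn(tool) [-0.0167 -0.0102 -0.0099]
0.25 (array([-0.759, -0.471,  2.067,  0.672,  1.096, -2.647]), np.float64(0.0))
0.093 (array([-0.759, -0.333,  2.237,  0.813,  0.867, -2.898]), np.float64(0.0))
[[270.4313791  189.34325432]]
```

View pics/pre.png

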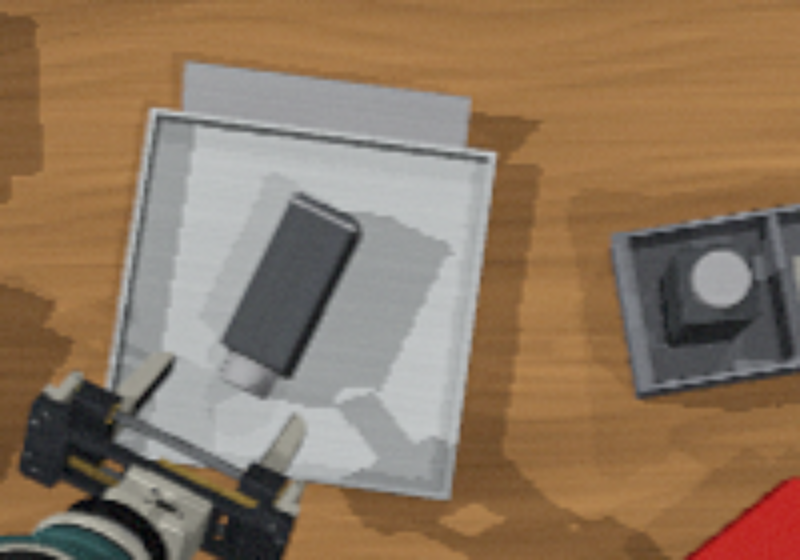

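The gripper straddles the caddy's axis: the tips are at crop (165,360) and (295,425), and the cap is at (248,370). Next I advance and close.

```bash
python3 -m inch '[-1,0,0.003,0.02,-0.017,-0.01,-0.01,-1,0,0,0.02,0,0,0,-1,0,0,0.02,0,0,0,-1,0,0,0.02,0,0,0,-1,0,0,0.02,0,0,0,-1,0,0,0.018,0,0,0,-1,0,0,0,0,0,0]' 
python3 -c "
from h import *
Rt=pick(np.pi/4,-1);rows_to(G-.003*Rt.as_matrix()[:,2],Rt)"
python3 -m inch '[0,0,0,0,0,0,0,0.2,0,0,0,0,0,0,1,0,0,0,0,0,0,1,0,0,0,0,0,0,1,0,0,0,0,0,0,1,0,0,0,0,0,0,1,0,0,0,0,0,0,1,0,0,0,0,0,0,1,0,0,0,0,0,0,1,0,0,0,0,0,0]' 40
```

```text
time: 3.15
position: [0.4986, 0.2075, 0.04]
orientation: [0.533, 2.302, -0.215]
wrist_force: [0.5, -1.1, -0.2]
width: 0.0932
grasp_force: 0.0
pos [0.4986 0.2075 0.04  ] q [ 0.685 -0.184  2.222 -0.916  0.945  0.073] shift(tool) [ 0.0047 -0.0033  0.0036] turn(tool) [ 0.0032  0.004  -0.0038]
time: 4.15
position: [0.4976, 0.2082, 0.0396]
orientation: [0.53, 2.301, -0.214]
wrist_force: [-4.2, 2.9, 5.4]
width: 0.0539
grasp_force: 39.9
```

```bash
cat >> h.py <<'E'
def final(th,hd):
    c2=np.array([np.cos(np.radians(hd)),np.sin(np.radians(hd)),0]); z=c2*np.cos(th)-up*np.sin(th); y=-np.cross(up,c2); return R.from_matrix(np.c_[np.cross(y,z),y,z])
E
python3 - <<'E'
from h import *
o=ctrl.get_obs(); R0=R.from_rotvec(o["orientation"]); p0=o["position"]
print("up in tool",R0.inv().apply(up).round(3))
q=o["qpos"]
for hd in (8,15,25):
    # pick tilt actually held: tilt from R0, so cap dir in tool:
    cap=R0.inv().apply(c); print("cap in tool",cap.round(3))
    th=np.arcsin(-cap[2]); Rf=final(th,hd); print("cap final",Rf.apply(cap).round(3))
    rv=(R0.inv()*Rf).as_rotvec(); print(hd,"turn",rv.round(4),np.linalg.norm(rv).round(3))
    qq=q
    pl=np.r_[p0[:2],.28]; pf=np.array([.508,-.237,.28])
    for f in np.linspace(0,1,9):
        qq,e=ik(pl,R0*R.from_rotvec(rv*f),qq); print(" rot",round(f,2),qq,e)
    for f in (.33,.67,1): qq,e=ik(pl+f*(pf-pl),Rf,qq); print(" tr",qq,e)
    qq,e=ik(np.r_[pf[:2],.095],Rf,qq); print(" dn",qq,e)
E
```

```text
up in tool [-0.711  0.005 -0.704]
cap in tool [ 0.704  0.002 -0.711]
cap final [ 0.    -0.002  1.   ]
8 turn [0.0152 0.5676 2.6638] 2.724
 rot 0.0 [ 0.688 -0.422  1.99  -0.74   1.266 -0.313] 0.0
 rot 0.12 [ 0.655 -0.419  1.967 -0.656  1.276 -0.041] 0.0
 rot 0.25 [ 0.617 -0.428  1.955 -0.568  1.266  0.225] 0.0
 rot 0.38 [ 0.577 -0.449  1.957 -0.481  1.239  0.491] 0.0
 rot 0.5 [ 0.538 -0.478  1.973 -0.401  1.196  0.758] 0.0
 rot 0.62 [ 0.503 -0.515  2.    -0.333  1.139  1.033] 0.0
 rot 0.75 [ 0.477 -0.557  2.036 -0.285  1.071  1.322] 0.0
 rot 0.88 [ 0.464 -0.599  2.078 -0.267  0.998  1.635] 0.0
 rot 1.0 [ 0.467 -0.638  2.122 -0.287  0.925  1.983] 0.0
 tr [ 0.027 -0.767  2.189  0.097  0.945  1.434] 0.0
 tr [-0.441 -0.699  2.155  0.462  1.044  0.889] 0.0
 tr [-0.765 -0.483  2.028  0.653  1.141  0.527] 0.0
 dn [-0.765 -0.336  2.237  0.806  0.873  0.246] 0.0
cap in tool [ 0.704  0.002 -0.711]
cap final [ 0.    -0.002  1.   ]
15 turn [0.015  0.6671 2.554 ] 2.64
 rot 0.0 [ 0.688 -0.422  1.99  -0.74   1.266 -0.313] 0.0
 rot 0.12 [ 0.649 -0.418  1.962 -0.641  1.278 -0.066] 0.0
 rot 0.25 [ 0.60
[... 727 characters left out ...]
.99  -0.74   1.266 -0.313] 0.0
 rot 0.12 [ 0.642 -0.417  1.956 -0.622  1.282 -0.1  ] 0.0
 rot 0.25 [ 0.588 -0.424  1.937 -0.498  1.277  0.107] 0.0
 rot 0.38 [ 0.529 -0.443  1.935 -0.372  1.253  0.31 ] 0.0
 rot 0.5 [ 0.468 -0.473  1.949 -0.247  1.211  0.511] 0.0
 rot 0.62 [ 0.409 -0.513  1.98  -0.128  1.154  0.713] 0.0
 rot 0.75 [ 0.358 -0.559  2.023 -0.02   1.082  0.921] 0.0
 rot 0.88 [ 0.319 -0.611  2.077  0.067  0.996  1.145] 0.0
 rot 1.0 [ 0.299 -0.666  2.137  0.123  0.898  1.396] 0.0
 tr [-0.148 -0.722  2.167  0.461  1.055  0.891] 0.0
 tr [-0.559 -0.591  2.095  0.676  1.229  0.478] 0.0
 tr [-0.828 -0.357  1.94   0.758  1.347  0.213] 0.0
 dn [-0.828 -0.204  2.135  0.849  1.104 -0.053] 0.0
```

```bash
python3 -m inch '[1,-0.004,0,-0.004,0,0,0,1,-0.01,0,-0.01,0,0,0,1,-0.014,0,-0.014,0,0,0,1,-0.014,0,-0.014,0,0,0,1,-0.014,0,-0.014,0,0,0,1,-0.014,0,-0.014,0,0,0,1,-0.014,0,-0.014,0,0,0,1,-0.014,0,-0.014,0,0,0,1,-0.014,0,-0.014,0,0,0,1,-0.014,0,-0.014,0,0,0,1,-0.014,0,-0.014,0,0,0,1,-0.014,0,-0.014,0,0,0,1,-0.014,0,-0.014,0,0,0,1,0,0,0,0,0,0]' 50
python3 -m inch '[1,0,0,0,0.0006,0.028,0.106,1,0,0,0,0.0006,0.028,0.106,1,0,0,0,0.0006,0.028,0.106,1,0,0,0,0.0006,0.028,0.106,1,0,0,0,0.0006,0.028,0.106,1,0,0,0,0.0006,0.028,0.106,1,0,0,0,0.0006,0.028,0.106,1,0,0,0,0.0006,0.028,0.106,1,0,0,0,0.0006,0.028,0.106,1,0,0,0,0.0006,0.028,0.106,1,0,0,0,0.0006,0.028,0.106,1,0,0,0,0.0006,0.028,0.106]'
python3 -m inch '[1,0,0,0,0.0006,0.028,0.106,1,0,0,0,0.0006,0.028,0.106,1,0,0,0,0.0006,0.028,0.106,1,0,0,0,0.0006,0.028,0.106,1,0,0,0,0.0006,0.028,0.106,1,0,0,0,0.0006,0.028,0.106,1,0,0,0,0.0006,0.028,0.106,1,0,0,0,0.0006,0.028,0.106,1,0,0,0,0.0006,0.028,0.106,1,0,0,0,0.0006,0.028,0.106,1,0,0,0,0.0006,0.028,0.106,1,0,0,0,0.0006,0.028,0.106,1,0,0,0,0,0,0]'
python3 - <<'E'
from h import *
cap=np.array([.704,.002,-.711]); print(ctrl.get_obs()["width"],"cap dir",R.from_rotvec(ctrl.get_obs()["orientation"]).apply(cap).round(3))
rows_to([.508,-.237,.28],final(np.arcsin(.711),15))
import cv2
im=cv2.cvtColor(optics.grab_frame("side"),cv2.COLOR_RGB2BGR)
cv2.imwrite("pics/lift.png",im[:330,140:500])
E
```

```text
time: 5.55
position: [0.4965, 0.2078, 0.2805]
orientation: [0.531, 2.299, -0.211]
wrist_force: [0.5, -0.3, -4.5]
width: 0.054
grasp_force: 49.9
time: 6.75
position: [0.4959, 0.2073, 0.2759]
orientation: [1.984, 1.802, 0.516]
wrist_force: [0.0, 0.2, -5.3]
width: 0.0537
grasp_force: 49.9
time: 8.05
position: [0.4955, 0.2071, 0.2754]
orientation: [-2.792, -0.38, -1.145]
wrist_force: [-0.4, -0.9, -4.4]
width: 0.0539
grasp_force: 49.9
0.053879590723158496 cap dir [0.002 0.    1.001]
pos [0.4955 0.2071 0.2754] q [ 0.395 -0.664  2.144 -0.114  0.891  1.731] shift(tool) [-0.073   0.4314 -0.0774] turn(tool) [-0.0043  0.0018  0.0069]
```

View pics/lift.png

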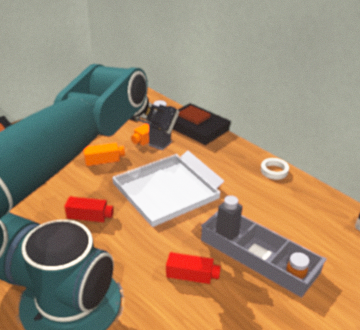

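The caddy is held upright with the cap up, at about (160,125) in the crop. Next I carry it over the free cell.

```bash
python3 -m inch '[1,-0.002,0.012,-0.002,-0.004,0.002,0.007,1,-0.0046,0.027,-0.005,0,0,0,1,-0.0046,0.027,-0.005,0,0,0,1,-0.0046,0.027,-0.005,0,0,0,1,-0.0046,0.027,-0.005,0,0,0,1,-0.0046,0.027,-0.005,0,0,0,1,-0.0046,0.027,-0.005,0,0,0,1,-0.0046,0.027,-0.005,0,0,0,1,-0.0046,0.027,-0.005,0,0,0,1,-0.0046,0.027,-0.005,0,0,0,1,-0.0046,0.027,-0.005,0,0,0,1,-0.0046,0.027,-0.005,0,0,0,1,-0.0046,0.027,-0.005,0,0,0,1,-0.0046,0.027,-0.005,0,0,0,1,-0.0046,0.027,-0.005,0,0,0,1,-0.0046,0.027,-0.005,0,0,0,1,-0.002,0.014,-0.002,0,0,0,1,0,0,0,0,0,0]'
python3 - <<'E'
from h import *
o=ctrl.get_obs(); Rn=R.from_rotvec(o["orientation"]); print(o["wrist_force"],o["width"])
rows_to([.508,-.237,.15],final(np.arcsin(.711),15)); print("down in tool",Rn.inv().apply(-up).round(3))
import cv2
for n,s in(("top",np.s_[60:260,290:560]),("side",np.s_[60:300,280:550])):
    im=cv2.cvtColor(optics.grab_frame(n),cv2.COLOR_RGB2BGR)[s]
    cv2.imwrite(f"pics/over_{n}.png",im)
a,b=[cv2.resize(cv2.imread(f"pics/over_{n}.png"),(400,340)) for n in("top","side")]
cv2.imwrite("pics/over.png",np.hstack([a,b]))
E
```

```text
time: 9.9
position: [0.5046, -0.2381, 0.2811]
orientation: [-2.793, -0.37, -1.148]
wrist_force: [-0.2, 0.4, -4.3]
width: 0.0538
grasp_force: 49.9
[-0.18557191  0.36712149 -4.25729097] 0.05384481483952184
pos [ 0.5046 -0.2381  0.2811] q [-0.804 -0.438  1.996  0.711  1.234  0.381] shift(tool) [-0.0896 -0.0003  0.0957] turn(tool) [-0.0007 -0.0003  0.0016]
down in tool [-0.703 -0.001  0.711]
```

View pics/over.png

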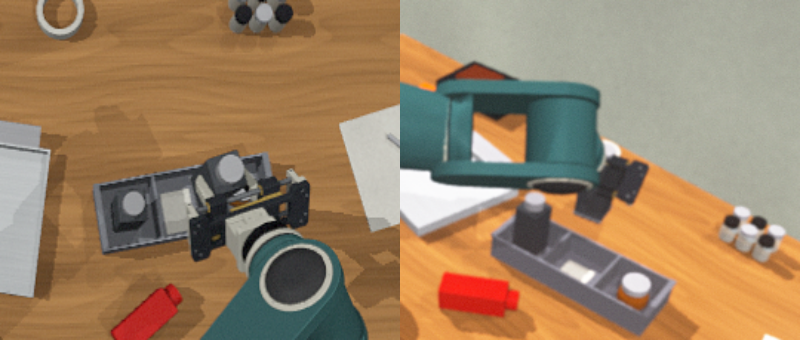

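Both views show the caddy upright over the middle cell, clear of the packed caddy and the jar. Descending now.

```bash
python3 -m inch '[1,-0.012,0,0.013,0,0,0,1,-0.015,0,0.015,0,0,0,1,-0.015,0,0.015,0,0,0,1,-0.015,0,0.015,0,0,0,1,-0.015,0,0.015,0,0,0,1,-0.015,0,0.015,0,0,0,1,-0.015,0,0.015,0,0,0,1,-0.01,0,0.01,0,0,0,1,-0.004,0,0.004,0,0,0,1,0,0,0,0,0,0]'
python3 -c "
from h import *
rows_to([.508,-.237,.097],final(np.arcsin(.711),15))
import cv2
a=cv2.resize(cv2.cvtColor(optics.grab_frame('top')[120:240,330:490],cv2.COLOR_RGB2BGR),(400,300));b=cv2.resize(cv2.cvtColor(optics.grab_frame('side')[160:310,300:500],cv2.COLOR_RGB2BGR),(400,300))
cv2.imwrite('pics/low.png',np.hstack([a,b]))"
```

```text
time: 11.0
position: [0.5045, -0.2365, 0.1161]
orientation: [-2.791, -0.37, -1.149]
wrist_force: [0.4, 0.7, -3.0]
width: 0.054
grasp_force: 49.9
pos [ 0.5045 -0.2365  0.1161] q [-0.802 -0.319  2.186  0.816  1.009  0.147] shift(tool) [-0.0112  0.0014  0.0159] turn(tool) [-0.0016 -0.0012  0.0008]
```

View pics/low.png

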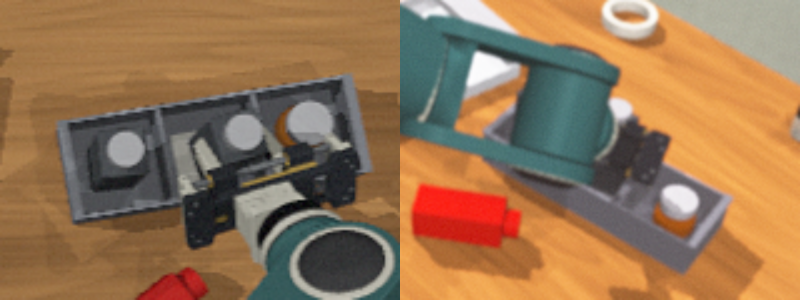

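The caddy is within the middle cell (cap at crop (243,132)), the neighbours are clear. I'll lower it slowly to contact.

```bash
python3 -m inch '[1,-0.004,0,0.004,0,0,0,1,-0.003,0,0.003,0,0,0,1,-0.002,0,0.002,0,0,0,1,-0.0014,0,0.0014,0,0,0,1,0,0,0,0,0,0]'
python3 -m inch '[1,-0.0015,0,0.0015,0,0,0,1,-0.0015,0,0.0015,0,0,0,1,0,0,0,0,0,0]'
python3 -m inch '[1,-0.001,0,0.001,0,0,0,1,-0.001,0,0.001,0,0,0,1,0,0,0,0,0,0]'
```

```text
time: 11.6
position: [0.5045, -0.2367, 0.102]
orientation: [-2.792, -0.37, -1.15]
wrist_force: [0.2, -0.1, -3.9]
width: 0.054
grasp_force: 49.9
time: 11.9
position: [0.5045, -0.2367, 0.0978]
orientation: [-2.792, -0.37, -1.15]
wrist_force: [0.5, 0.1, -3.1]
width: 0.0536
grasp_force: 49.9
time: 12.2
position: [0.5046, -0.2367, 0.0953]
orientation: [-2.791, -0.37, -1.15]
wrist_force: [-0.3, 0.7, -2.9]
width: 0.0538
grasp_force: 49.9
```

```bash
python3 -m inch '[1,-0.001,0,0.001,0,0,0,1,0,0,0,0,0,0]'
python3 -m inch '[1,-0.001,0,0.001,0,0,0,1,0,0,0,0,0,0]'
python3 -m inch '[1,-0.001,0,0.001,0,0,0,1,0,0,0,0,0,0]'
```

```text
time: 12.4
position: [0.5051, -0.2369, 0.0952]
orientation: [-2.791, -0.371, -1.153]
wrist_force: [-2.4, 3.3, 6.8]
width: 0.0538
grasp_force: 50.0
time: 12.6
position: [0.5056, -0.237, 0.0951]
orientation: [-2.79, -0.371, -1.156]
wrist_force: [-5.5, 6.6, 16.8]
width: 0.0536
grasp_force: 50.0
time: 12.8
position: [0.506, -0.2371, 0.095]
orientation: [-2.789, -0.372, -1.158]
wrist_force: [-12.8, 9.4, 28.6]
width: 0.0536
grasp_force: 50.0
```

Contact is at the predicted height, and the upward force is rising. I'll relieve the push, then ease the grip and release.

```bash
python3 -m inch '[1,0.0015,0,-0.0015,0,0,0,1,0,0,0,0,0,0]' 10
python3 -m inch '[-0.2,0,0,0,0,0,0,-0.25,0,0,0,0,0,0,-0.3,0,0,0,0,0,0,-0.4,0,0,0,0,0,0,-0.5,0,0,0,0,0,0,-0.55,0,0,0,0,0,0,-0.55,0,0,0,0,0,0,-0.55,0,0,0,0,0,0]'
python3 -c "
from h import *
import cv2
a=cv2.resize(cv2.cvtColor(optics.grab_frame('top')[120:240,330:490],cv2.COLOR_RGB2BGR),(720,540));cv2.imwrite('pics/rel.png',a)"
```

```text
time: 13.0
position: [0.5052, -0.2372, 0.0948]
orientation: [-2.791, -0.371, -1.154]
wrist_force: [-6.8, 1.6, 11.6]
width: 0.054
grasp_force: 10.0
time: 13.8
position: [0.5046, -0.2367, 0.0931]
orientation: [-2.792, -0.37, -1.15]
wrist_force: [0.5, -0.4, 0.8]
width: 0.0719
grasp_force: 0.0
```

View pics/rel.png

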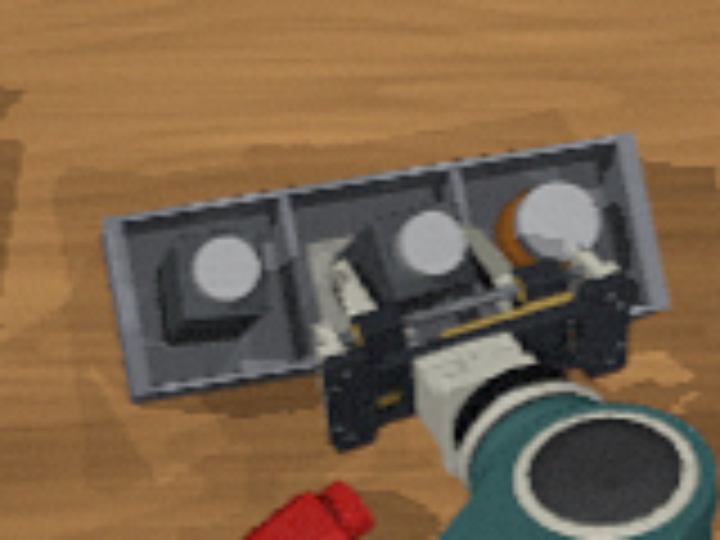

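The caddy stands free (cap at (432,243)) with the fingers open on both sides. Retreating along the tool axis.

```bash
python3 -m inch '[-0.55,0,0,-0.005,0,0,0,-0.55,0,0,-0.01,0,0,0,-0.55,0,0,-0.02,0,0,0,-0.55,0,0,-0.02,0,0,0,-0.55,0,0,-0.025,0,0,0,-0.55,0,0,-0.025,0,0,0,-0.55,0,0,-0.025,0,0,0,-0.55,0,0,-0.025,0,0,0,-0.55,0,0,0,0,0,0,-0.55,0,0,0,0,0,0,-0.55,0,0,0,0,0,0]'
python3 -c "
from h import *
import cv2
a=cv2.resize(cv2.cvtColor(optics.grab_frame('top')[120:240,330:490],cv2.COLOR_RGB2BGR),(400,300));b=cv2.resize(cv2.cvtColor(optics.grab_frame('side')[160:310,300:500],cv2.COLOR_RGB2BGR),(400,300))
cv2.imwrite('pics/done.png',np.hstack([a,b]))"
```

```text
time: 14.95
position: [0.3993, -0.2648, 0.2024]
orientation: [-2.791, -0.37, -1.149]
wrist_force: [-0.1, -0.1, -0.3]
width: 0.072
grasp_force: 0.0
```

View pics/done.png

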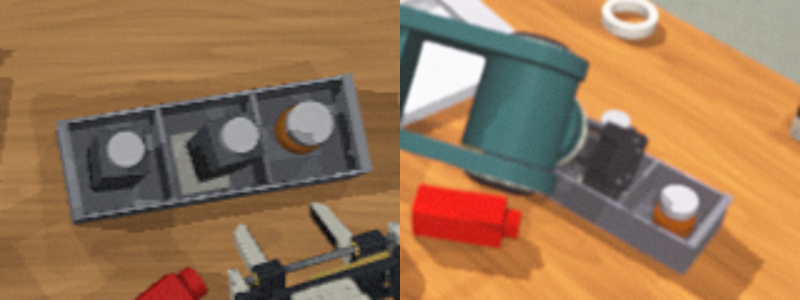

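The caddy stands upright in the middle cell (cap at (239,135)). The packed caddy and the jar haven't moved, and the arm is clear.

```bash
python3 -c "
from h import *
print(world('top',[[425.4,173.8]],.155))
from rig import job
print(job.hand_in())"
```

```text
[[ 0.51338945 -0.23469055  0.155     ]]
the job is handed in; nothing more can be done
None
```

The finished caddy stands upright, cap up and released, in the free middle cell, about 10 mm from its centre. In the last pictures the packed caddy and the jar stood where they started; the job is handed in, but no verdict came back.

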